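# Key and seat the feeder's format disc

### The job

With the fingertips only, push the black finger post round to turn the aluminium disc on the green indexing head until its notch is over the yellow pin, then press the disc down by its hub until it is fully home. Then push the red catch by its post, to its stop, over the disc's rim. Do not lift the disc or anything else, and leave the things lying around where they are.

Things in the scene. Friction and masses are not known exactly. Their poses are not given: they have to be found in the camera images.
- head: fixed green indexing head: a 200 mm square dark foot 12 mm thick, on it a green drum 180 mm across up to 50 mm above the table; origin on the drum's axis at table level, z up. Its +x axis runs from the drum's axis towards the yellow pin, its +y axis towards the catch's pivot. Its place and yaw vary.
- pin (a point): top of the fixed yellow dowel pin, 10 mm across with a round nose, 68 mm from the drum's axis; it stands 9.5 mm out of the drum's top, so its tip is 59.5 mm above the table. A yellow stroke on the drum's rim lies radially outside it.
- disc (a joint): turn (rad) of the aluminium keyed disc on the head's vertical axis; 0 (or any whole turn) = notch over the pin, growing anticlockwise seen from above. The disc is 140 mm across and 12 mm thick, on the drum's axis, with one notch 16 mm wide and 15 mm deep cut in its rim; a blue stroke on its face points to the notch. It turns either way without end, stays where it is left, and takes about 0.07 N m (about 2 N sideways at the finger post).
- sleeve (a joint): how far the disc is pressed down (m): 0 = raised as found (its underside 60 mm, its face 72 mm above the table, 0.5 mm clear of the pin's tip), 0.009 = seated, against the stop. A tight fit: about 8 N moves it straight down and it stays where it is left, but with the notch off the pin it stops on the pin after about 1 mm. Negative = lifted.
- notch (a point): middle of the disc's notch at the level of the disc's underside, 68 mm from the disc's axis; seated, it lies at the pin.
- hub_top (a point): top centre of the disc's grey hub, 34 mm across, which stands 8 mm above the disc's face on its axis (80 mm above the table when raised, 71 mm when seated): the place to press.
- finger_post (a point): top centre of the disc's black finger post, a round stud 14 mm across standing 28 mm above the disc's face, 46 mm from the disc's axis, diametrically opposite the notch: push it sideways to turn the disc. It is part of the disc.
- catch (a joint): swing (rad) of the red retaining catch about its vertical pivot: 0 = fully open, its arm along the head's +x axis, clear of the disc; it grows clockwise seen from above up to the stop at 1.57 = closed, its arm pointing from the pivot at the disc's axis and lying over the rim of the seated disc, 1.5 mm above its face. About 0.04 N m (2 N at its post), stays where it is left. A disc not seated blocks it.
- catch_pivot (a point): top of the catch's arm on its pivot axis, 97 mm from the drum's axis, 70.5 mm above the table. The arm is 40 mm long from the pivot, 14 mm wide, 6 mm thick, its underside 64.5 mm above the table.
- catch_post (a point): top centre of the catch's upright red post, 12 mm across, standing 36 mm above the arm (top 106.5 mm above the table), 26 mm from the pivot: push it sideways to swing the catch.
- carton_a: closed cardboard carton 120 x 90 x 50 mm with a white label; origin at the middle of its underside. Bystander.
- carton_b: closed cardboard carton 100 x 80 x 65 mm with a white label; origin at the middle of its underside. Bystander.
- spare_ring: loose brass ring, 72 mm outside, 44 mm inside, 12 mm thick, lying flat; origin at the middle of its underside. Bystander.
- spare_post: loose upright steel post, 14 mm across with a 22 mm head, 50 mm tall; origin at the middle of its foot. Bystander.
- screwdriver: loose screwdriver lying along its own x axis, about 20 cm long, its origin near its middle at table level. Bystander.
- wrench: loose steel spanner lying along its own x axis, about 18 cm long, its origin near its middle at table level. Bystander.
- jar: closed jar 60 mm across, 80 mm tall; origin at the middle of its underside. Bystander.

How it is judged (in metres and radians):
On the way:
1. the disc is seated over the pin, before the catch is closed (horizontal distance between notch and pin below 0.0045 m and value of joint sleeve above 0.0075 m and value of joint catch below 1 rad), for 0.1 s.
At the end, for the whole second after the job is handed in: The disc sits with its notch round the pin (notch middle within 4.5 mm of the pin, seen from above) pressed down at least 7.5 of its 9 mm, the catch is within 0.17 rad of its closed stop over the rim, and all is at rest (horizontal distance between notch and pin below 0.0045 m and value of joint sleeve above 0.0075 m and value of joint catch above 1.4 rad and velocity of joint catch between -0.05 and 0.05 rad/s and velocity of joint disc between -0.05 and 0.05 rad/s); the robot touches nothing.
It fails at once if the disc is lifted more than 10 mm above where it was found (value of joint sleeve below -0.01 m).
It fails at once if a bystander is shifted or lifted by more than 15 mm (distance of any of carton_a, carton_b, spare_ring, spare_post, screwdriver, wrench, jar from where it was at the start of the episode above 0.015 m).
It also fails if it takes over 72 s, if anything falls off the work surface, if the arm or the gripper's body presses on something with over 40 N, if the wrist force passes 120 N, or if a joint passes its speed limit or range.

### The arm

A 7-joint arm with a two-finger parallel gripper is mounted at the origin on the work surface. World frame = base frame: x ahead of the robot, y to its left, z up, the work surface at z = 0. Lengths are in mm, angles in rad, forces in N, time in s.
With the tool pointing down it reaches from about 400 to 900 mm from the base axis. Payload 5.5 kg.
Tool frame: the origin (TCP) lies midway between the tips of the shut fingers; the grasp point (between the pads) lies 19 mm behind it (manip.grip_depth is the distance from the TCP to the grasp point, in mm); z points along the fingers, y is the line along which they close (so a half turn about z gives the same grasp; the last joint's range is limited). The gripper opens to 92 mm and grips with 3 to 60 N. Pads are 19 mm wide; open, the fingers measure 130 mm over their backs; the gripper's body (75 mm by 190 mm) begins 47 mm behind the grasp point.
Start: joints at [1.521, 0.501, -0.427, 1.55, 0.221, 1.138, -0.21], TCP at [200.054, -618.448, 226.729] pointing down, gripper open.
Joint ranges: [-2.88, 2.88], [-0.31, 2.03], [-1.54, 1.56], [0.2, 2.42], [-1.41, 4.55], [0.19, 2.02], [-2.57, 2.57]. Speed limits (rad/s): [2.57, 2.57, 3.14, 3.14, 3.14, 3.14, 3.14].

### API

Orientations are given as a unit quaternion [x, y, z, w].
In Python, from cell import manip gives the robot as it stands. The module is installed in compiled form; this text tells all that it offers.
- The arm moves only by the tool jog_arm, never from a script. Its argument "steps" is a list of rows, each a list of 3 entries, a list of its own where there are three numbers: the shift along the tool's x, y, z in mm, then the turn, a rotation vector about the tool's x, y, z in degrees, then the opening in per cent of the stroke, from 0 (shut) to 100 (fully open). A call has 1 to 20 rows; each row is the pose to reach, as a shift and turn from the pose commanded when the call began, along the tool's axes at that moment; what a row does not reach only later rows make up. A row lasts 1/12 s, in which the tool goes at most 41.7 mm and 7.16 degrees, less where a joint would pass 70% of its speed; a pose out of reach is approached as far as the arm can. A call with a gripper value outside its range is refused whole. The fingers move at their own pace and stop on an object; "force" is the grip in N (left out, the last holds). Time passes only in rows, so rows that repeat a pose let the fingers close. It gives the time, the measured TCP pose, the force, the opening and the grip force at its end, in the units of the state.
- manip.state(): the state, without advancing time (a new reading comes with each control period).
- manip.get_image(name): name is "side" or "top" or "wrist"; returns the picture (384x512x3 uint8, blue, green, red); there is no depth.
- manip.camera_info(name): a dict with "K" (3x3 intrinsics, pixels), "k1" (the pictures are not rectified: a ray, as slopes to the right and down, at radius r is drawn at 1 + k1 r^2 times it, then the intrinsics apply), "camera_from_world" (4x4, takes a point from world to camera coordinates); the wrist camera has in their place "T_tool_cam" (4x4, takes a point from camera to tool coordinates, whose origin is the TCP and whose axes are the flange's). Camera axes: x right, y down, z forward; pixel columns grow to the right and rows downward; lengths in mm; the calibration is good to about 2 mm. A picture is of the moment at which its call begins: read the wrist's pose just before it. camera_info takes no time and is no camera call.
- manip.close_job(): hands the job in; it is judged then, once.
The state is a dict: "t": time; "joint_pos": joint angles; "joint_velocities": joint speeds; "joint_efforts": joint torques, N m; "tcp_pos": TCP position; "tcp_rot": TCP orientation; "contact_force": force on the tool from outside, world axes, zero at the start; "wrist_torque": the same for the moment, N m; "width": finger opening in mm; "grip_force": force on a finger pad.
Only numpy, scipy, OpenCV 4.12 (cv2) and the standard library are available. Lean on these libraries where they do the work, as an engineer would, in place of code of your own. Each camera call takes 0.05 s, during which the arm holds its last target. There are 200 camera calls.

## Working session

There is one attempt and no reset: what is moved stays moved. The work goes in short steps, Python scripts to look and compute and a tool call to move; the robot and the scene stay as the last step left them, time stands still between calls to the robot, and variables do not carry over. Pictures are saved under pics/ and viewed, at most 10 in all, crops included, and the job is handed in when it is done.

Besides the shell and the picture viewer there is one more tool, called as name(argument=value, ...) on one line, values as JSON. jog_arm: Moves the arm, as the interface text tells. Its arguments: {"type":"object","properties":{"steps":{"type":"array"},"force":{"type":"number"}},"required":["steps"]}

```bash
mkdir -p pics; cat > h.py <<'E'
import numpy as np, cv2
from cell import manip
from scipy.spatial.transform import Rotation as R
def snap(n,f):
    s=manip.state(); im=manip.get_image(n); cv2.imwrite(f'pics/{f}.png',im); return s,im
def wcam(n,s=None):
    c=manip.camera_info(n)
    if n=='wrist':
        T=np.eye(4);T[:3,:3]=R.from_quat(s['tcp_rot']).as_matrix();T[:3,3]=s['tcp_pos']
        return c,T@np.array(c['T_tool_cam'])
    return c,np.linalg.inv(np.array(c['camera_from_world']))
def ray(n,uv,s=None):
    c,T=wcam(n,s);K=np.array(c['K']);k=c['k1']
    d=cv2.undistortPoints(np.array([[uv]],float),K,np.array([k,0,0,0.]))[0,0]
    return T[:3,3],T[:3,:3]@np.array([d[0],d[1],1])
def atz(n,uv,z,s=None):
    o,d=ray(n,uv,s);return o+d*(z-o[2])/d[2]
def proj(n,P,s=None):
    c,T=wcam(n,s);W=np.linalg.inv(T);P=np.atleast_2d(P).astype(float)
    return cv2.projectPoints(P,cv2.Rodrigues(W[:3,:3])[0],W[:3,3],np.array(c['K']),np.array([c['k1'],0,0,0.]))[0][:,0]
def tri(obs):
    A=np.zeros((3,3));b=np.zeros(3)
    for n,uv,s in obs:
        o,d=ray(n,uv,s);d/=np.linalg.norm(d);M=np.eye(3)-np.outer(d,d);A+=M;b+=M@o
    return np.linalg.solve(A,b)
E
python3 - <<'E'
from h import *
_,a=snap('top','t0');_,b=snap('side','s0')
s=manip.state();print(s)
for n in('top','side'):
    print(n,wcam(n)[1].round(2))
print(manip.camera_info('wrist'))
cv2.imwrite('pics/both.png',cv2.resize(np.hstack([a,b]),(800,300)))
E
```

```text
{'t': 0.1, 'joint_pos': array([ 1.52119985,  0.50175555, -0.42683155,  1.55131569,  0.22079912,
        1.13826568, -0.21028887]), 'joint_velocities': array([-0.00010855, -0.00068133, -0.00036321, -0.00340584,  0.00089657,
       -0.00012989,  0.00040377]), 'joint_efforts': array([-1.17602450e-02, -5.67864561e+01, -5.83846986e+00, -2.79910183e+01,
       -6.89707976e-02,  2.40468438e-02,  9.54537040e-05]), 'tcp_pos': array([ 199.81228977, -617.89157987,  225.79564554]), 'tcp_rot': array([ 9.87788568e-01,  1.55798045e-01, -9.00481899e-05, -8.40663679e-04]), 'contact_force': array([ 0.76728284,  0.30513927, -0.09403883]), 'wrist_torque': array([ 0.00069021, -0.06805584, -0.01598122]), 'grip_force': 0.0, 'width': 91.91142938924934}
top [[ 2.00000e-02 -9.80000e-01  1.80000e-01  2.97570e+02]
 [-1.00000e+00 -2.00000e-02  1.00000e-02 -9.68000e+00]
 [-1.00000e-02 -1.80000e-01 -9.80000e-01  1.37435e+03]
 [ 0.00000e+00  0.00000e+00  0.00000e+00  1.00000e+00]]
side [[-7.8000e-01 -4.0000e-01  4.8000e-01 -1.4427e+02]
 [-6.2000e-01  4.7000e-01 -6.2000e-01  8.7090e+02]
 [ 2.0000e-02 -7.9000e-01 -6.2000e-01  9.4690e+02]
 [ 0.0000e+00  0.0000e+00  0.0000e+00  1.0000e+00]]
{'K': array([[291.7452211 ,   0.        , 256.20154048],
       [  0.        , 291.7452211 , 189.90019704],
       [  0.        ,   0.        ,   1.        ]]), 'k1': 0.020298594764580027, 'T_tool_cam': array([[ 8.87472479e-04, -9.59437099e-01, -2.81921381e-01,
         7.62911955e+01],
       [ 9.99999602e-01,  8.25050552e-04,  3.40123254e-04,
        -1.07668414e+00],
       [-9.37274768e-05, -2.81921571e-01,  9.59437449e-01,
        -1.57824104e+02],
       [ 0.00000000e+00,  0.00000000e+00,  0.00000000e+00,
         1.00000000e+00]])}
```

View pics/t0.png

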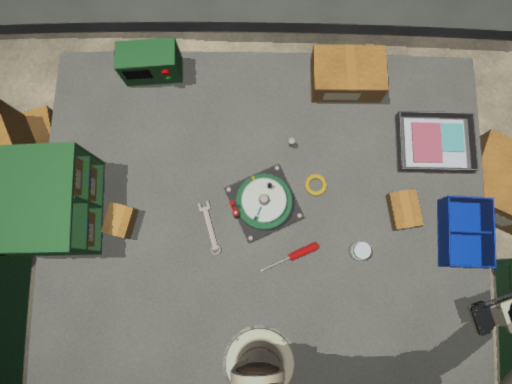

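View pics/s0.png

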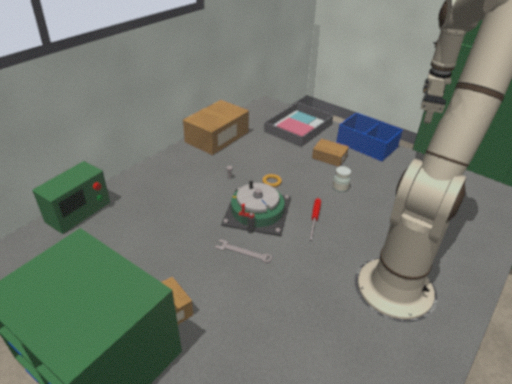

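The top view shows the head near (264,201), with the catch on its left at (234,208). The spanner, ring, screwdriver and small post lie around it. Next I'll enlarge it.

```bash
python3 - <<'E'
from h import *
a=cv2.imread('pics/t0.png')[155:250,215:315];b=cv2.imread('pics/s0.png')[165:245,215:300]
a=cv2.resize(a,(400,380),interpolation=cv2.INTER_CUBIC);b=cv2.resize(b,(400,376),interpolation=cv2.INTER_CUBIC)
b=np.vstack([b,np.zeros((4,400,3),np.uint8)])
cv2.imwrite('pics/c0.png',np.hstack([a,b]))
print(atz('top',(264,200),80),atz('top',(291,142),50),atz('top',(316,184),12))
E
```

```text
[503.58921155  -7.21050774  80.        ] [701.50683317 -91.99034972  50.        ] [ 570.74338129 -177.52040239   12.        ]
```

View pics/c0.png

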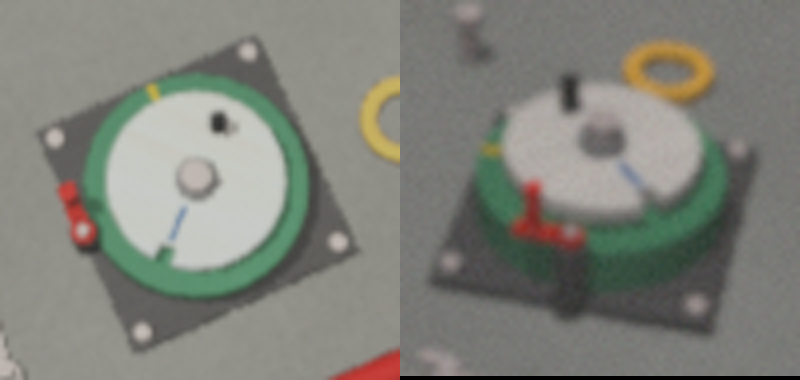

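The crop shows the yellow stroke at about 27° world, the notch at about 157° and the finger post at about -22°. The disc therefore has to turn about -130° (clockwise). I'll move above the head for a closer view.

jog_arm(steps=[[[10,-10,0],[0,0,0],28],[[30,-30,0],[0,0,0],28],[[55,-55,0],[0,0,0],28],[[80,-80,0],[0,0,0],28],[[107,-108,0],[0,0,0],28],[[134,-136,0],[0,0,0],28],[[161,-164,0],[0,0,0],28],[[188,-192,0],[0,0,0],28],[[215,-220,0],[0,0,0],28],[[242,-248,0],[0,0,0],28],[[269,-276,0],[0,0,0],28],[[296,-304,0],[0,0,0],28],[[323,-332,0],[0,0,0],28],[[350,-360,0],[0,0,0],28],[[377,-388,0],[0,0,0],28],[[404,-416,0],[0,0,0],28],[[430,-442,0],[0,0,0],28],[[455,-466,0],[0,0,0],28],[[470,-480,0],[0,0,0],28],[[477,-487,0],[0,0,0],28]])

```text
t: 1.77
tcp_pos: [504.9, -4.4, 226.8]
tcp_rot: [0.987, 0.158, 0.0, -0.001]
contact_force: [-0.2, 0.3, 1.0]
width: 25.8
grip_force: 0.0
```

jog_arm(steps=[[[0,0,0],[0,0,0],28],[[0,0,0],[0,0,0],28],[[0,0,0],[0,0,0],28]])

```text
t: 2.02
tcp_pos: [503.2, -10.3, 226.3]
tcp_rot: [0.988, 0.155, -0.001, 0.0]
contact_force: [0.4, -0.1, 0.1]
width: 25.7
grip_force: 0.0
```

```bash
python3 - <<'E'
from h import *
s,a=snap('wrist','w0')
print(s['tcp_pos'],s['tcp_rot'],s['joint_pos'].round(3),s['joint_velocities'].round(3),s['width'])
np.save('w0.npy',s,allow_pickle=True)
cv2.imwrite('pics/w0b.png',cv2.resize(a,(800,600),interpolation=cv2.INTER_CUBIC))
E
```

```text
[503.17222353 -10.32416879 226.28167226] [ 9.87962874e-01  1.54688602e-01 -7.71753979e-04  4.48356350e-04] [ 0.655  0.299 -0.809  1.903  0.25   1.044 -1.52 ] [ 0.012 -0.006  0.001  0.    -0.001 -0.001 -0.004] 25.691656767228913
```

View pics/w0b.png

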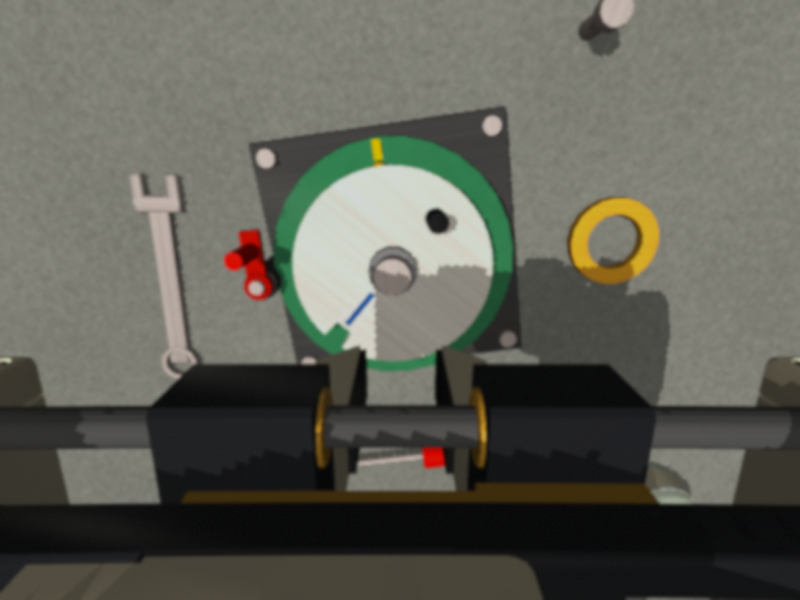

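The wrist view, in 800 x 600 pixels, shows the hub at (393,273), the finger post at (437,221), the yellow stroke at (377,151), the pivot at (258,288) and the catch post top at (234,261).

```bash
python3 - <<'E'
from h import *
s=np.load('w0.npy',allow_pickle=True).item()
W=lambda u,v:(u*.64-.18,v*.64-.18)
T=lambda u,v:(215+u/4-.4,155+v/4-.4)
S=lambda u,v:(215+u*85/400-.4,165+v*80/376-.4)
for n,w,t,sd in [('hub',W(393,273),T(197,174),S(603,113)if 0 else S(203,121)),('post',W(437,219),T(218,121),S(170,80)),('pivot',W(258,288),T(83,231),S(170,233)),('cpost',W(234,261),T(68,190),S(132,184))]:
    print(n,'wt',tri([('wrist',w,s),('top',t,0)]).round(1),'all',tri([('wrist',w,s),('top',t,0),('side',sd,0)]).round(1))
z=lambda p,h:atz('wrist',p,h,s)[:2]
hub=z(W(393,273),80);print('hub',hub)
for n,p,h in[('post',(437,219),100),('stroke',(377,151),50),('pivot',(258,288),70.5),('cpost',(234,261),106.5),('notch',(338,334),66)]:
    d=z(W(*p),h)-hub;print(n,d+hub,np.hypot(*d),np.degrees(np.arctan2(d[1],d[0])))
# foot screws corners
print([z(W(*p),12).round(1) for p in((250,144),(505,108),(521,346))])
E
```

```text
hub wt [507.6  -4.7  90.2] all [507.3  -4.9  89.4]
post wt [549.9 -20.8  86.7] all [549.5 -20.5  95.2]
pivot wt [464.3  82.1  75.3] all [463.9  83.3  69.9]
cpost wt [490.3  91.3 113.9] all [489.7  93.1 105.5]
hub [504.94000889  -3.35958398]
post [550.58027703 -17.74524706] 47.853749890016836 -17.494680843325288
stroke [577.69451457  31.84645296] 80.82501551555407 25.822423812968488
pivot [462.83674317  84.17958111] 97.13799673253399 115.68592117236969
cpost [488.21702871  94.04380718] 98.82853168152319 99.7420101701928
notch [444.6520662   20.73289377] 64.92367455418746 158.21719011312064
[array([552.6, 128.4]), array([636.9, -49.2]), array([ 460.8, -134.1])]
```

jog_arm(steps=[[[0,0,0],[0,0,6],28],[[0,0,0],[0,0,6],28],[[0,0,0],[0,0,6],28]])

```text
t: 2.32
tcp_pos: [503.7, -9.8, 226.8]
tcp_rot: [0.995, 0.104, -0.0, 0.0]
contact_force: [0.2, 0.2, -0.4]
width: 25.7
grip_force: 0.0
```

```bash
python3 -c "
from h import *
s=manip.state();print(s['joint_pos'].round(3),s['tcp_pos'],s['tcp_rot'],2*np.degrees(np.arctan2(s['tcp_rot'][1],s['tcp_rot'][0])))"
```

```text
[ 0.639  0.294 -0.79   1.903  0.241  1.042 -1.615] [503.69685637  -9.84066953 226.77687309] [ 9.94588731e-01  1.03889537e-01 -7.93100967e-05  4.62451869e-04] 11.926384960382755
```

jog_arm(steps=[[[2,1,0],[0,0,-6],35],[[4,2,0],[0,0,-12],35],[[6,3,0],[0,0,-19],35],[[8,4,0],[0,0,-26],35],[[10,5,0],[0,0,-33],35],[[12,6,0],[0,0,-40],35],[[14,7,0],[0,0,-47],35],[[16,8,0],[0,0,-54],35],[[18,9,0],[0,0,-61],35],[[20,10,0],[0,0,-68],35],[[22,11,0],[0,0,-75],35],[[24,12,0],[0,0,-82],35],[[26,13,0],[0,0,-89],35],[[28,14,0],[0,0,-96],35],[[30,15,0],[0,0,-103],35],[[32,16,0],[0,0,-110],35],[[34,16,0],[0,0,-117],35],[[36,17,0],[0,0,-124],35],[[38,17,0],[0,0,-131],35],[[42,18,0],[0,0,-137],35]])

```text
t: 3.98
tcp_pos: [548.5, -18.3, 226.6]
tcp_rot: [0.264, 0.964, -0.0, -0.0]
contact_force: [0.1, 0.8, -0.9]
width: 32.0
grip_force: 0.0
```

jog_arm(steps=[[[0,0,0],[0,0,-6],35],[[0,0,0],[0,0,-11],35],[[0,0,0],[0,0,-11],35],[[0,0,0],[0,0,-11],35],[[0,0,0],[0,0,-11],35]])

```text
t: 4.4
tcp_pos: [548.7, -17.7, 226.7]
tcp_rot: [0.175, 0.984, -0.0, -0.0]
contact_force: [0.9, -0.1, -0.4]
width: 31.9
grip_force: 0.0
```

```bash
cat >> h.py <<'E'
def st():
    s=manip.state();q=s['tcp_rot'];y=np.degrees(R.from_quat(q).as_matrix()[:2,0]@[1,1j]) if 0 else np.degrees(np.arctan2(*R.from_quat(q).as_matrix()[[1,0],0]))
    print('t',round(s['t'],2),s['tcp_pos'].round(1),'yaw',y.round(1),'q',s['joint_pos'].round(2),'F',s['contact_force'].round(1),s['width'].round(1));return s
def to(P,s):  # world point in tool axes, mm
    return R.from_quat(s['tcp_rot']).inv().apply(np.array(P)-s['tcp_pos']).round(1)
E
python3 - <<'E'
from h import *
s=st();print(to((549,-19,84),s))
s,a=snap('wrist','w1');np.save('w1.npy',s,allow_pickle=True)
cv2.imwrite('pics/w1b.png',cv2.resize(a,(800,600),interpolation=cv2.INTER_CUBIC))
print(proj('wrist',[[549,-19,100],[506,-3.5,80]],s)/.64)
E
```

```text
Traceback (most recent call last):
  File "h.py", line 28, in st
    print('t',round(s['t'],2),s['tcp_pos'].round(1),'yaw',y.round(1),'q',s['joint_pos'].round(2),'F',s['contact_force'].round(1),s['width'].round(1));return s
                                                                                                                                 ^^^^^^^^^^^^^^^^
AttributeError: 'float' object has no attribute 'round'
```

```bash
sed -i "s/s\['width'\].round(1)/round(s['width'],1)/; s/y=np.degrees.*if 0 else /y=/" h.py
python3 - <<'E'
from h import *
s=st();print(to((549,-19,84),s))
s,a=snap('wrist','w1');np.save('w1.npy',s,allow_pickle=True)
cv2.imwrite('pics/w1b.png',cv2.resize(a,(800,600),interpolation=cv2.INTER_CUBIC))
print(proj('wrist',[[549,-19,100],[506,-3.5,80]],s)/.64)
E
```

```text
t 4.4 [548.7 -17.7 226.7] yaw 159.8 q [ 0.92  0.64 -1.31  1.79  0.66  1.24  0.64] F [ 0.9 -0.1 -0.4] 31.9
[ -0.7  -1.1 142.7]
[[397.16239867 287.47952829]
 [396.81576786 212.67572523]]
```

View pics/w1b.png

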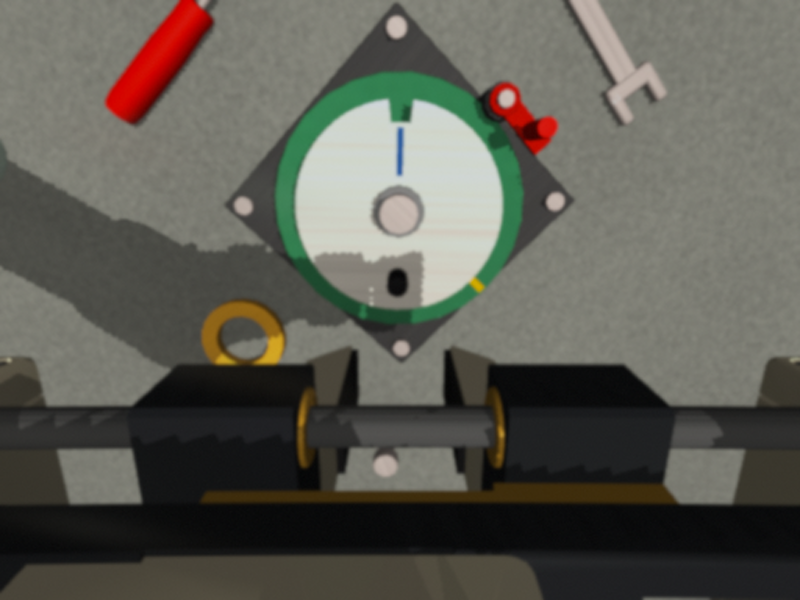

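The post (397,286) and hub (399,214) fall within 2 px of the prediction. I'll compute the angles and the descent.

```bash
python3 - <<'E'
from h import *
s=np.load('w1.npy',allow_pickle=True).item()
z=lambda p,h:atz('wrist',np.array(p)*.64-.18,h,s)[:2]
hub=z((399,214),80);print(hub)
for n,p,h in[('post',(397,279),100),('stroke',(477,285),50),('pivot',(507,98),70.5),('cpost',(546,127),106.5),('notch',(400.5,112),66),('b',(400.5,130),72)]:
    d=z(p,h)-hub;print(n,(d+hub).round(1),np.hypot(*d).round(1),np.degrees(np.arctan2(d[1],d[0])).round(1))
print([z(p,12).round(1) for p in((226,205),(574,200),(397,2),(402,362))])
# arc plan: TCP around axis C, tool yaw follows
C=np.array([506,-4]);r=46;a0=-20.5
print('tool', to((*(C+r*np.array([np.cos(np.radians(a0)),np.sin(np.radians(a0))])),84),st()))
E
```

```text
[507.07130261  -2.55585038]
post [543.4 -17.2] 39.2 -22.0
stroke [580.5  33.4] 81.7 26.1
pivot [463.6  86.3] 99.0 116.1
cpost [487.4  94.1] 98.6 101.5
notch [447.5  20.4] 63.8 159.0
b [458.1  16.5] 52.5 158.8
[array([ 459.6, -133. ]), array([551.9, 129.7]), array([374. ,  44.7]), array([637. , -47.8])]
t 4.45 [548.8 -17.7 226.8] yaw 159.8 q [ 0.92  0.64 -1.31  1.79  0.66  1.24  0.64] F [-0.5  0.3 -0.8] 32.0
tool [ -1.1  -2.2 142.8]
```

jog_arm(steps=[[[0,-1,15],[0,0,0],35],[[-1,-1,40],[0,0,0],35],[[-1,-1,65],[0,0,0],35],[[-1,-1,90],[0,0,0],35],[[-1,-1,110],[0,0,0],35],[[-1,-1,125],[0,0,0],35],[[-1,-1,135],[0,0,0],35],[[-1,-1,142],[0,0,0],35],[[-1,-1,142],[0,0,0],35],[[-1,-1,142],[0,0,0],35]])

```text
t: 5.28
tcp_pos: [549.8, -18.3, 85.1]
tcp_rot: [0.174, 0.985, 0.0, 0.0]
contact_force: [-0.0, 0.0, -0.2]
width: 31.9
grip_force: 0.0
```

```bash
python3 - <<'E'
from h import *
s=st();C=np.array([506,-2.5]);y0=159.8
# rows for arc: turn by phi CW; TCP rotates about C with tool
M=R.from_quat(s['tcp_rot'])
p=C-s['tcp_pos'][:2];ct=M.inv().apply([*p,0]);print('axis in tool',ct)
for ph in list(range(0,141,5)):
    Rz=R.from_euler('z',ph,degrees=True) # tool z down: + = cw from above
    d=ct-Rz.apply(ct);print(ph,d[:2].round(0),end='; ')
E
```

```text
t 5.28 [549.8 -18.3  85.1] yaw 159.9 q [ 0.8   0.79 -1.12  1.9   0.85  1.02  0.52] F [-0.   0.  -0.2] 31.9
axis in tool [ 4.65665292e+01 -2.40073441e-01 -2.39788000e-02]
0 [0. 0.]; 5 [ 0. -4.]; 10 [ 1. -8.]; 15 [  2. -12.]; 20 [  3. -16.]; 25 [  4. -20.]; 30 [  6. -23.]; 35 [  8. -27.]; 40 [ 11. -30.]; 45 [ 13. -33.]; 50 [ 16. -36.]; 55 [ 20. -38.]; 60 [ 23. -40.]; 65 [ 27. -42.]; 70 [ 30. -44.]; 75 [ 34. -45.]; 80 [ 38. -46.]; 85 [ 42. -47.]; 90 [ 46. -47.]; 95 [ 50. -47.]; 100 [ 54. -46.]; 105 [ 58. -45.]; 110 [ 62. -44.]; 115 [ 66. -43.]; 120 [ 70. -41.]; 125 [ 73. -39.]; 130 [ 76. -36.]; 135 [ 79. -33.]; 140 [ 82. -30.];
```

jog_arm(steps=[[[0,0,0],[0,0,0],24],[[0,0,0],[0,0,0],24],[[0,-4,0],[0,0,5],24],[[1,-8,0],[0,0,10],24],[[2,-12,0],[0,0,15],24],[[3,-16,0],[0,0,20],24],[[4,-20,0],[0,0,25],24],[[6,-23,0],[0,0,30],24],[[8,-27,0],[0,0,35],24],[[11,-30,0],[0,0,40],24],[[13,-33,0],[0,0,45],24],[[16,-36,0],[0,0,50],24],[[20,-38,0],[0,0,55],24],[[23,-40,0],[0,0,60],24],[[27,-42,0],[0,0,65],24],[[30,-44,0],[0,0,70],24],[[34,-45,0],[0,0,75],24],[[38,-46,0],[0,0,80],24],[[42,-47,0],[0,0,85],24],[[46,-47,0],[0,0,90],24]])

```text
t: 6.95
tcp_pos: [491.7, -47.4, 85.9]
tcp_rot: [0.821, 0.571, 0.001, 0.001]
contact_force: [2.5, -2.2, 0.2]
width: 21.8
grip_force: 1.2
```

```bash
python3 - <<'E'
from h import *
s=st();C=np.array([506,-2.5])
p=C-s['tcp_pos'][:2];ct=R.from_quat(s['tcp_rot']).inv().apply([*p,0]);print('axis in tool',ct)
E
```

```text
t 6.95 [491.7 -47.4  85.9] yaw 69.7 q [ 0.72  0.53 -0.83  2.04  0.55  0.8  -0.8 ] F [ 2.5 -2.2  0.2] 21.8
axis in tool [ 4.70481616e+01 -2.14715440e+00  1.73087037e-02]
```

jog_arm(steps=[[[0,-4,0],[0,0,5],24],[[1,-8,0],[0,0,10],24],[[2,-12,0],[0,0,15],24],[[3,-16,0],[0,0,20],24],[[4,-20,0],[0,0,25],24],[[6,-23,0],[0,0,30],24],[[8,-27,0],[0,0,35],24],[[11,-30,0],[0,0,40],24],[[13,-33,0],[0,0,45],24],[[13,-33,0],[0,0,45],24],[[13,-33,0],[0,0,45],24]])

```text
t: 7.87
tcp_pos: [464.1, -23.1, 85.4]
tcp_rot: [0.976, 0.217, 0.001, 0.0]
contact_force: [-0.5, -0.3, 0.9]
width: 21.9
grip_force: 0.0
```

```bash
python3 - <<'E'
from h import *
s=st();C=np.array([506,-2.5])
p=C-s['tcp_pos'][:2];ct=R.from_quat(s['tcp_rot']).inv().apply([*p,0]);print('axis in tool',ct)
s,a=snap('wrist','w2');np.save('w2.npy',s,allow_pickle=True)
cv2.imwrite('pics/w2b.png',cv2.resize(a,(800,600),interpolation=cv2.INTER_CUBIC))
d=np.array([np.cos(np.radians(25.7)),np.sin(np.radians(25.7))])
print(proj('wrist',[[*C,80],[*(C+68*d),59.5],[*(C+82*d),50]],s)/.64)
E
```

```text
t 7.87 [464.1 -23.1  85.4] yaw 25.1 q [ 0.55  0.43 -0.66  2.11  0.4   0.72 -1.51] F [-0.5 -0.3  0.9] 21.9
axis in tool [ 4.67410252e+01 -8.99383194e-01  4.49736175e-02]
[[400.63982726 248.2453201 ]
 [398.78471027  51.48152892]
 [398.44051248  15.17424818]]
```

View pics/w2b.png

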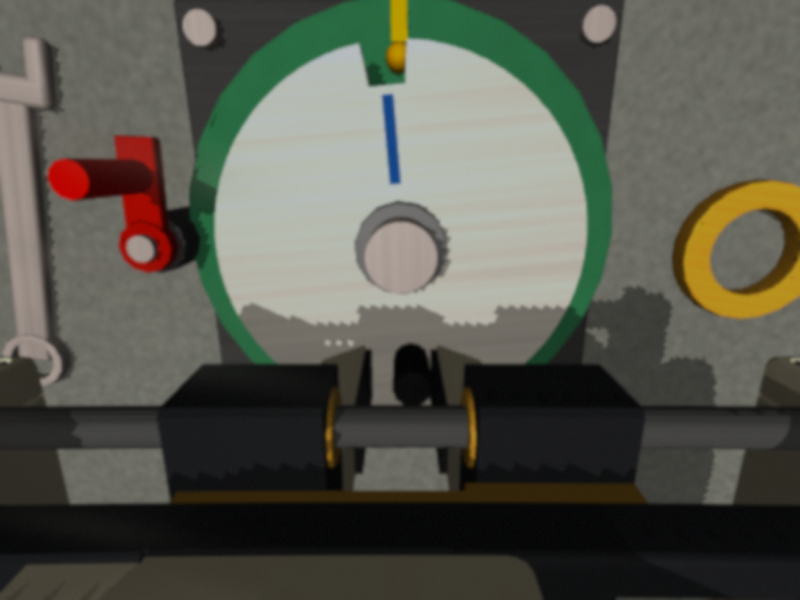

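The notch is slightly anticlockwise of the pin: blue stroke (387,95)-(395,183), pin (397,57), yellow stroke (399,15), hub (401,257). I'll compute the remaining turn.

```bash
python3 - <<'E'
from h import *
s=np.load('w2.npy',allow_pickle=True).item()
z=lambda p,h:atz('wrist',np.array(p)*.64-.18,h,s)[:2]
hub=z((401,257),80)
an=lambda d:np.degrees(np.arctan2(d[1],d[0])).round(2)
a,b=z((387.5,96),72),z((395,183),72);print(hub,'blue dir',an(a-b),'from hub',an(a-hub),an(b-hub))
n1,n2=z((362,42),72),z((406,39),72);f1,f2=z((370,86),72),z((406,84),72)
print('notch top-edge mid from hub',an((n1+n2)/2-hub),an((f1+f2)/2-hub),np.hypot(*(n1-n2)))
for p,h in(((397,57),57),((399,10),50),((399,30),50)):
  q=z(p,h);print('pin/stroke',q,an(q-hub),np.hypot(*(q-hub)))
E
```

```text
[503.1937412   -3.85030219] blue dir 30.04 from hub 30.01 29.98
notch top-edge mid from hub 29.69 29.53 14.744979221924426
pin/stroke [565.87115381  27.17535786] 26.34 69.9360395904795
pin/stroke [581.52538353  33.71248668] 25.62 86.87237362570893
pin/stroke [575.63291549  30.9529624 ] 25.66 80.36604506095868
```

jog_arm(steps=[[[0,-1,0],[0,0,1],24],[[0,-2,0],[0,0,2],24],[[0,-3,0],[0,0,4],24],[[0,-3.5,0],[0,0,4],24],[[0,-3.5,0],[0,0,4],24],[[0,-3.5,0],[0,0,4],24]])

```text
t: 8.42
tcp_pos: [462.3, -20.2, 84.8]
tcp_rot: [0.983, 0.182, 0.0, 0.0]
contact_force: [1.7, -1.2, 0.7]
width: 22.1
grip_force: 0.7
```

```bash
python3 - <<'E'
from h import *
s=st()
s,a=snap('wrist','w3');np.save('w3.npy',s,allow_pickle=True)
cv2.imwrite('pics/w3b.png',cv2.resize(a[:200,190:330],(560,800)[:1]+(800,),interpolation=cv2.INTER_CUBIC)[:600])
E
```

```text
t 8.42 [462.3 -20.2  84.8] yaw 21.0 q [ 0.54  0.43 -0.65  2.11  0.39  0.72 -1.57] F [ 1.7 -1.2  0.7] 22.1
```

View pics/w3b.png

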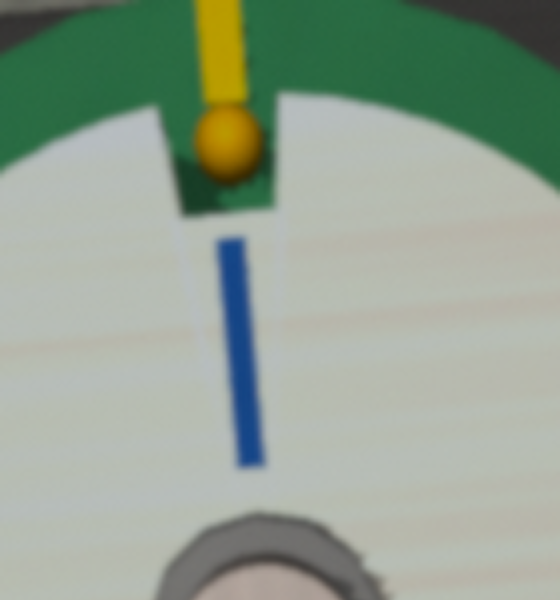

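The pin (229,143 in the crop) now sits inside the notch (edges 160-280). The blue stroke runs (231,240)-(251,466). I'll compute the residual.

```bash
python3 - <<'E'
from h import *
s=np.load('w3.npy',allow_pickle=True).item()
z=lambda p,h:atz('wrist',np.array(p)/4-.37+[190,0],h,s)[:2]
an=lambda d:np.degrees(np.arctan2(d[1],d[0])).round(2)
a,b=z((231,240),72),z((251,466),72)
print('blue',an(a-b))
y1,y2=z((217,2),50),z((224,100),50);print('yellow',an(y1-y2))
pin=z((229,143),56)
f=(z((183,214),72)+z((273,208),72))/2;m=(z((158,106),72)+z((280,94),72))/2
print('pin',pin,'notch',f,m)
for hub in (b-17*0-(a-b)/np.hypot(*(a-b))*27.5,np.array([503.2,-3.8]),np.array([505,-3])):
  print(hub,'blue',an(a-hub),an(b-hub),'notch',an(f-hub),an(m-hub),'pin',an(pin-hub),an(y1-hub),an(y2-hub))
g=cv2.imread('pics/w3.png');hub=None
print(proj('wrist',[[503.2,-3.8,80]],s))
E
```

```text
blue 26.03
yellow 25.02
pin [566.44450494  26.62680754] notch [555.95278377  22.33747209] [567.78756691  28.00607084]
[501.62010903  -4.26942622] blue 26.03 26.03 notch 26.09 26.0 pin 25.48 25.62 25.71
[503.2  -3.8] blue 26.31 26.63 notch 26.36 26.22 pin 25.69 25.78 25.91
[505  -3] blue 26.4 26.85 notch 26.44 26.28 pin 25.74 25.83 25.96
[[256.84819948 163.66700743]]
```

jog_arm(steps=[[[0,2,0],[0,0,0],24],[[0,3,0],[0,0,0],24],[[0,3,-10],[0,0,0],24],[[0,3,-25],[0,0,0],24],[[0,3,-30],[0,0,0],24],[[15,1,-30],[0,0,0],0],[[30,0,-30],[0,0,0],0],[[42,-1,-30],[0,0,0],0],[[45,-1,-30],[0,0,0],0],[[45,-1,-30],[0,0,0],0],[[45,-1,-30],[0,0,0],0],[[45,-1,-20],[0,0,0],0],[[45,-1,-10],[0,0,0],0],[[45,-1,-4],[0,0,0],0],[[45,-1,-2],[0,0,0],0],[[45,-1,0],[0,0,0],0],[[45,-1,0],[0,0,0],0]])

```text
t: 9.88
tcp_pos: [503.3, -3.1, 84.1]
tcp_rot: [0.983, 0.182, -0.0, -0.0]
contact_force: [0.7, -0.5, -0.0]
width: 0.4
grip_force: 0.0
```

jog_arm(steps=[[[0,0,2],[0,0,0],0],[[0,0,4],[0,0,0],0],[[0,0,5],[0,0,0],0],[[0,0,6],[0,0,0],0],[[0,0,7],[0,0,0],0],[[0,0,8],[0,0,0],0]])

```text
t: 10.38
tcp_pos: [504.1, -3.2, 77.5]
tcp_rot: [0.983, 0.182, 0.0, 0.0]
contact_force: [-2.5, -0.6, 6.9]
width: 0.4
grip_force: 4.0
```

jog_arm(steps=[[[0,0,1],[0,0,0],0],[[0,0,2],[0,0,0],0],[[0,0,3],[0,0,0],0],[[0,0,4],[0,0,0],0],[[0,0,5],[0,0,0],0],[[0,0,5],[0,0,0],0]])

```text
t: 10.88
tcp_pos: [504.1, -3.1, 72.4]
tcp_rot: [0.983, 0.182, 0.0, 0.0]
contact_force: [-1.2, -0.1, 5.8]
width: 0.3
grip_force: 3.0
```

jog_arm(steps=[[[0,0,1],[0,0,0],0],[[0,0,2],[0,0,0],0],[[0,0,3],[0,0,0],0],[[0,0,4],[0,0,0],0],[[0,0,4],[0,0,0],0]])

```text
t: 11.3
tcp_pos: [504.3, -3.1, 70.8]
tcp_rot: [0.983, 0.182, 0.0, 0.001]
contact_force: [-10.5, -0.2, 32.3]
width: 0.4
grip_force: 16.1
```

The disc is seated: z stops at 70.8 with a 32 N reaction. Now I'll go up and round behind the catch post.

jog_arm(steps=[[[0,0,-5],[0,0,0],0],[[0,0,-20],[0,0,0],0],[[0,0,-45],[0,0,0],0],[[0,0,-58],[0,0,0],0],[[0,0,-60],[0,0,-3],0],[[4,-14,-60],[0,0,-9],0],[[8,-28,-60],[0,0,-15],0],[[13,-42,-60],[0,0,-22],0],[[18,-57,-60],[0,0,-29],0],[[23,-72,-60],[0,0,-36],0],[[28,-90,-60],[0,0,-43],0],[[33,-106,-60],[0,0,-48],0],[[36,-113,-60],[0,0,-50],0],[[36,-113,-60],[0,0,-50],0],[[36,-113,-60],[0,0,-50],0]])

```text
t: 12.55
tcp_pos: [497.2, 114.9, 127.6]
tcp_rot: [0.815, 0.579, -0.0, 0.0]
contact_force: [-0.0, -0.8, -0.5]
width: 0.4
grip_force: 0.0
```

```bash
python3 - <<'E'
from h import *
s=st();print(to((497,115.5,88),s),to((482.8,74.9,88),s))
s,a=snap('wrist','w4');np.save('w4.npy',s,allow_pickle=True)
cv2.imwrite('pics/w4b.png',cv2.resize(a,(800,600),interpolation=cv2.INTER_CUBIC))
_,b=snap('side','s4');cv2.imwrite('pics/s4b.png',cv2.resize(b[140:260,190:330],(700,600),interpolation=cv2.INTER_CUBIC))
E
```

```text
t 12.55 [497.2 114.9 127.6] yaw 70.8 q [ 0.44  0.5  -0.89  1.97  0.5   0.9  -1.05] F [-0.  -0.8 -0.5] 0.4
[ 0.5 -0.4 39.6] [-42.5  -0.4  39.6]
```

View pics/s4b.png

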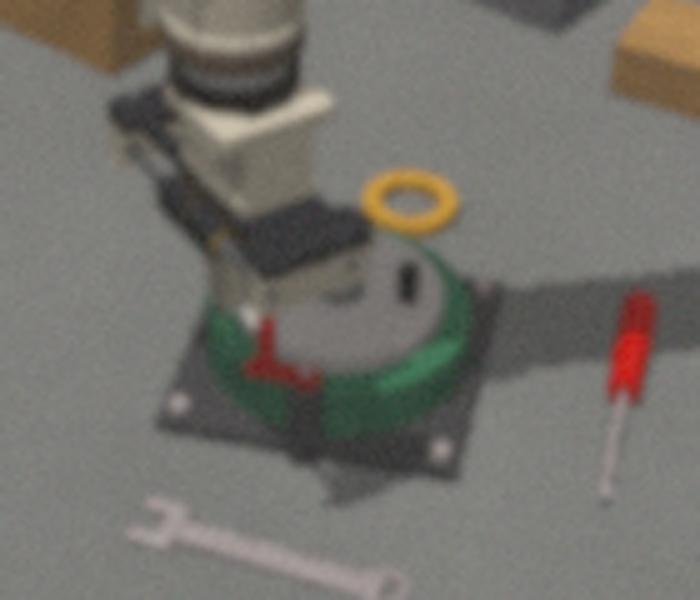

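The side view shows the fingertips beside the red post, with the disc low on the drum. I'll check the geometry by projection, then look through the wrist camera.

```bash
python3 - <<'E'
from h import *
s=np.load('w4.npy',allow_pickle=True).item()
P=[[486.4,96.3,106.5],[497.2,114.9,127.6]]
print((proj('side',P)-[190,140])*5, proj('wrist',P,s)/.64)
E
```

```text
[[264.77447811 320.45350315]
 [232.06761787 301.62544243]] [[392.18701758 396.82295021]
 [401.81969531 374.29462649]]
```

View pics/w4b.png

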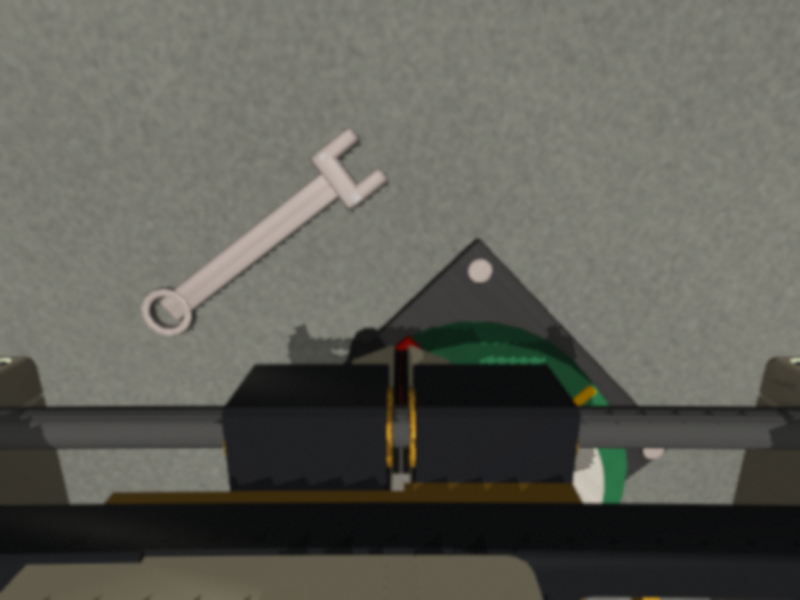

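The wrist view shows red arm just behind the shut tips, which agrees with the geometry. I'll back off 4 mm, descend and push.

jog_arm(steps=[[[4,0,0],[0,0,0],0],[[4,0,10],[0,0,0],0],[[4,0,22],[0,0,0],0],[[4,0,32],[0,0,0],0],[[4,0,38],[0,0,0],0],[[4,0,38],[0,0,0],0],[[2,0,38],[0,0,0],0],[[-1,0,38],[0,0,0],0],[[-4,0,38],[0,0,0],0],[[-8,0,38],[0,0,0],0],[[-12,0,38],[0,0,0],0],[[-16,0,38],[0,0,0],0],[[-20,0,38],[0,0,0],0]])

```text
t: 13.73
tcp_pos: [494.5, 97.8, 91.4]
tcp_rot: [0.814, 0.58, 0.004, 0.001]
contact_force: [8.9, 2.4, -2.1]
width: 1.0
grip_force: 4.1
```

jog_arm(steps=[[[-4,0,0],[0,0,0],0],[[-8,0,0],[0,0,0],0],[[-12,0,0],[0,0,0],0],[[-15,0,0],[0,0,0],0],[[-17,0,0],[0,0,0],0],[[-19,0,0],[0,0,0],0],[[-21,0,0],[0,0,0],0]])

```text
t: 14.32
tcp_pos: [482.8, 76.7, 89.6]
tcp_rot: [0.814, 0.58, -0.0, -0.0]
contact_force: [-0.5, 3.9, 1.8]
width: 0.4
grip_force: 2.0
```

jog_arm(steps=[[[-1,0,0],[0,0,0],0],[[-2,0,0],[0,0,0],0],[[-2,0,0],[0,0,0],0]])

```text
t: 14.57
tcp_pos: [481.9, 75.8, 89.5]
tcp_rot: [0.814, 0.581, -0.0, -0.001]
contact_force: [-1.0, 5.0, 1.8]
width: 0.4
grip_force: 2.5
```

jog_arm(steps=[[[-1,0,0],[0,0,0],0],[[-2,0,0],[0,0,0],0],[[-3,0,0],[0,0,0],0],[[-4,0,0],[0,0,0],0],[[-4,0,0],[0,0,0],0],[[-4,0,0],[0,0,0],0]])

```text
t: 15.07
tcp_pos: [481.0, 75.0, 89.7]
tcp_rot: [0.814, 0.581, 0.002, -0.002]
contact_force: [-0.6, 11.6, -1.8]
width: 0.3
grip_force: 5.6
```

The post has stopped and the force is rising, so it is at the stop. I'll back off, lift and check.

jog_arm(steps=[[[0,0,0],[0,0,0],0],[[10,0,0],[0,0,0],0],[[20,0,0],[0,0,0],0],[[20,0,-20],[0,0,0],0],[[20,0,-50],[0,0,0],0],[[20,0,-85],[0,0,0],0],[[45,0,-120],[0,0,0],0],[[75,20,-140],[0,0,0],0],[[100,50,-140],[0,0,0],0],[[120,80,-140],[0,0,0],0],[[120,100,-140],[0,0,0],0],[[120,100,-140],[0,0,0],0],[[120,100,-140],[0,0,0],0]])

```text
t: 16.15
tcp_pos: [615.7, 150.9, 228.6]
tcp_rot: [0.815, 0.58, -0.001, -0.0]
contact_force: [-1.0, 0.5, -0.2]
width: 0.2
grip_force: 0.0
```

```bash
python3 - <<'E'
from h import *
s=st()
_,a=snap('top','t5');_,b=snap('side','s5')
a=cv2.resize(a[155:250,215:315],(400,380),interpolation=cv2.INTER_CUBIC);b=cv2.resize(b[165:245,215:300],(400,380),interpolation=cv2.INTER_CUBIC)
cv2.imwrite('pics/c5.png',np.hstack([a,b]))
E
```

```text
t 16.15 [615.7 150.9 228.6] yaw 70.8 q [ 0.34  0.6  -0.9   1.58  0.49  1.21 -0.99] F [-1.   0.5 -0.2] 0.2
```

View pics/c5.png

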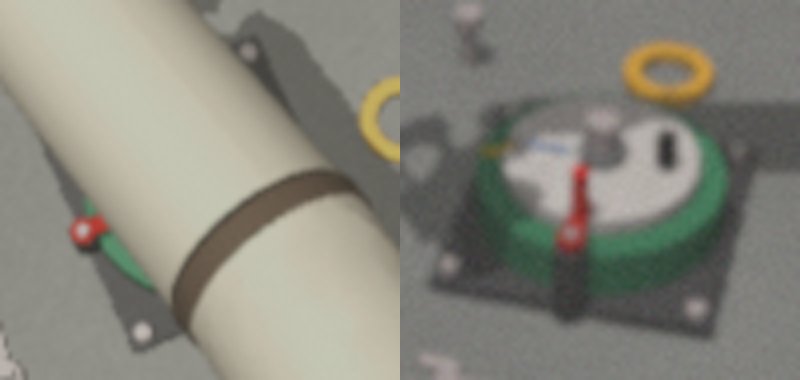

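In the side view the catch lies over the rim, with its post top at (580,173), the blue stroke towards the yellow one, and the disc low. I'll check the catch angle by projection.

```bash
python3 - <<'E'
from h import *
P=np.array([463,85.])
for f in(1.2,1.3,1.4,1.5,1.57):
    a=np.radians(25.7)-f;q=P+26*np.array([np.cos(a),np.sin(a)])
    uv=proj('side',[[*q,106.5]])[0];print(f,((uv-[215,165]+.4)*[400/85,380/80]).round(1))
print(((proj('side',[[463,85,70.5]])[0]-[215,165]+.4)*[400/85,380/80]).round(1))
E
```

```text
1.2 [166.3 168.7]
1.3 [170.2 168.6]
1.4 [174.1 168.6]
1.5 [178. 169.]
1.57 [180.6 169.4]
[170.7 235.5]
```

```bash
python3 -c "
from cell import manip
print(manip.close_job())"
```

```text
the job is handed in; nothing more can be done
None
```

I turned the disc to the pin, pressed it home to a 32 N stop and swung the red catch to about 1.55 rad of its 1.57 stop. I then handed the job in at about 16 s; no verdict came back.

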